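# Tip the large round bead out of the vanity bead wheel

### The job

On the white bead wheel, turn the knob until the compartment with the large round bead faces the spout, with the tray still level. Then lift the steel bar at the back to tip the tray until that bead rolls down the spout into the catch cup, and lower the tray level again. Do not tip the tray while another compartment is at the spout.

Things in the scene. Friction and masses are not known exactly. Their poses are not given: they have to be found in the camera images.
- bead_center (a point): Centre of the large round bead, a blue glazed ball, 20 mm diameter, 12 g, in one of the wheel's compartments 40 or 80 degrees to either side of the spout. Other beads of the same glaze (13 mm ball, 13 mm cube, 15 mm barrel) lie in other compartments and are not wanted. Compartment floors fall 8 degrees inwards: with the tray level the ball rests against the hub, 38 mm from the wheel's axis.
- stand: Fixed white bead wheel stand. Origin on the table under the wheel's centre; x towards spout and cup, z up. In this frame, tray level, mm: round fenced tray, 176 across, fence top z 103; its one gap, the spout, at y = 0, 34 wide, runs from x 81 to 130, floor z 88. Open catch cup: inside x 117 to 204, y -36 to 36, floor z 4, rim z 45.
- wheel (a joint): Wheel angle in the tray, rad, anticlockwise from above; stops +-1.75; stays where left. Nine compartments, radius 79 mm, top z 102; at 0 their centres are at 0, +-40, +-80.. degrees from the spout. Within 10 degrees is lined up. Knob: upright bar on the stand's z axis, 50 mm long, 14 thick, z 113 to 151 (grip at 137), its length along the stand's x at 0. Starts near 0; friction 0.04 N m.
- tray (a joint): Tip of the tray, rad: 0 level (at rest), positive lifts the back and lowers the spout; stop 0.7. Hinge parallel to stand y at x 90, z 70 mm. Steel lifting bar along y, 10 mm thick, 80 long, centre x -140, z 85 mm at 0, arms at both ends, 52 mm gap to the fence; it pivots in fingers pinching it from above. 0.6 kg; sinks back when let go. A lined-up ball rolls out by 0.3; 0.45 is ample.
Not all that is in view belongs to the job. Leave any pink or yellow look-alike of the part that bears bead_center alone.

How it is judged (in metres and radians):
On the way, in this order (a step that is already met when the one before it is completed fails the run):
1. the large bead's compartment is in front of the spout, the tray level (value of joint tray below 0.1 rad and x of bead_center in the frame of stand between 0.02 and 0.085 m and y of bead_center in the frame of stand between -0.009 and 0.009 m), for 0.2 s.
2. the large bead drops into the catch cup while the tray is tipped (x of bead_center in the frame of stand between 0.117 and 0.204 m and y of bead_center in the frame of stand between -0.036 and 0.036 m and z of bead_center in the frame of stand below 0.04 m and value of joint tray above 0.08 rad), for 0.02 s.
At the end, for the whole second after the job is handed in: The large round bead lies in the catch cup (inside its walls, below the rim) at rest (under 50 mm/s), and the tray is back level (under 0.06 rad) (x of bead_center in the frame of stand between 0.117 and 0.204 m and y of bead_center in the frame of stand between -0.036 and 0.036 m and z of bead_center in the frame of stand below 0.04 m and linear speed of bead below 0.05 m/s and value of joint tray below 0.06 rad); the robot touches nothing.
It fails at once if the tray is tipped (over 0.25 rad) while the large bead is still in the wheel, away from the spout (value of joint tray above 0.25 rad and x of bead_center in the frame of stand below 0.085 m and (y of bead_center in the frame of stand above 0.025 m or y of bead_center in the frame of stand below -0.025 m)).
It also fails if it takes over 51 s, if anything falls off the work surface, if the arm or the gripper's body presses on something with over 40 N, if the wrist force passes 120 N, or if a joint passes its speed limit or range.

### The arm

A 6-joint arm with a two-finger parallel gripper is mounted at the origin on the work surface. World frame = base frame: x ahead of the robot, y to its left, z up, the work surface at z = 0. Lengths are in m, angles in degrees, forces in N, time in s.
With the tool pointing down it reaches from about 0.4 to 0.825 m from the base axis. Payload 7 kg.
Tool frame: the origin (TCP) lies midway between the tips of the shut fingers; the grasp point (between the pads) lies r.grasp_offset behind it (r.grasp_offset is the distance from the TCP to the grasp point, in m); z points along the fingers, y is the direction in which the jaws open and shut (so a half turn about z gives the same grasp; the last joint's range is limited). The gripper opens to 88 mm and grips with 3 to 60 N. Pads are 19 mm wide; open, the fingers measure 130 mm over their backs; the gripper's body (78 mm by 193 mm) begins 47 mm behind the grasp point.
Start: joints at [82.741, 20.546, 0.682, 0, -70.136, -16.507], TCP at [0.272, 0.618, 0.227] pointing down, gripper open.
Joint ranges: [-176.03, 176.03], [-82.01, 121.73], [-58.28, 71.71], [-173.87, 95.51], [-174.79, -0.11], [-173.66, 173.66]. Speed limits (degrees/s): [136.94, 136.94, 172.46, 180, 180, 180].

### API

Orientations are given as [roll, pitch, yaw] about the fixed x, y, z axes, in that order (R = Rz(yaw) Ry(pitch) Rx(roll)).
In Python, from plant import status, imaging, r gives the robot as it stands.
- The arm moves only by the tool apply_moves, never from a script. Its argument "moves" is a list of rows, each a list of 6 numbers: the shift along the tool's x, y, z in units of 200 mm (1.0 is 200 mm), then the turn, a rotation vector about the tool's x, y, z in units of 90 degrees (1.0 is 90 degrees). In form: [[tx, ty, tz, rx, ry, rz], ...]. A call has 1 to 12 rows; each row is the pose to reach, as a shift and turn from the pose measured when the call began, along the tool's axes at that moment; what a row does not reach only later rows make up. A row lasts 1/8 s, in which the tool goes at most 62.5 mm and 10.7 degrees, less where a joint would pass 70% of its speed; a pose out of reach is approached as far as the arm can. A call with a number of a shift or a turn outside -1 to 1 is refused whole. A call with a gripper value outside its range is refused whole. "hand" is the closure, from -1 (fully open) to 1 (shut), set as the call begins (left out, the last holds). The fingers move at their own pace and stop on an object; "grip_force" is the grip in N (left out, the last holds). Time passes only in rows, so rows that repeat a pose let the fingers close. It gives the time, the measured TCP pose, the force and the opening at its end, in the units of the state.
- status.get_state(): the state, without advancing time (a new reading comes with each control period).
- imaging.capture(name): name is "scene" or "top" or "wrist"; returns (picture, depth): 384x512x3 uint8, blue, green, red; 384x512 float32, m along the optical axis (not along the pixel's ray), 0 where there is no reading.
- imaging.camera_info(name): a dict with "fx", "fy", "cx", "cy" (pixels), "k1" (the pictures are not rectified: a ray, as slopes to the right and down, at radius r is drawn at 1 + k1 r^2 times it, then the intrinsics apply), "T" (4x4, takes a point from camera to world coordinates). Camera axes: x right, y up, looking along -z (the intrinsics and any distortion apply to the point x, -y, -z); pixel columns grow to the right and rows downward; lengths in m; the calibration is good to about 2 mm. A picture is of the moment at which its call begins: read the wrist's pose just before it. camera_info takes no time and is no camera call; for the wrist camera it gives the pose at the moment of the call.
- r.close_job(): hands the job in, once; it reports no verdict.
The state is a dict: "time_s": time; "joints": joint angles; "qd": joint speeds; "joint_torque": joint torques, N m; "tcp_pos": TCP position; "eef_rot": TCP orientation; "contact_force": force on the tool from outside, world axes, zero at the start; "moment": the same for the moment, N m; "gripper_width": finger opening in m.
Only numpy, scipy, OpenCV 4.12 (cv2) and the standard library are available. Lean on these libraries where they do the work, as an engineer would, in place of code of your own. Each camera call takes 0.05 s, during which the arm holds its last target.

## Working session

There is one attempt and no reset: what is moved stays moved. The work goes in short steps, Python scripts to look and compute and a tool call to move; the robot and the scene stay as the last step left them, time stands still between calls to the robot, and variables do not carry over. Pictures are saved under pics/ and viewed, and the job is handed in when it is done.

Besides the shell and the picture viewer there is one more tool, called after ">>>" by a JSON object that holds its "op" and its "data", one argument or row to a line. apply_moves: Moves the arm, as the interface text tells. Its arguments: {"type":"object","properties":{"moves":{"type":"array","items":{"type":"array","items":{"type":"number"}}},"hand":{"type":"number"},"grip_force":{"type":"number"}},"required":["moves"]}

```bash
mkdir -p pics; ls
cat > h.py <<'E'
import numpy as np,cv2
from plant import status,imaging,r
def cap(n,f):
    info=imaging.camera_info(n); p,d=imaging.capture(n); cv2.imwrite('pics/'+f+'.png',p); np.savez('pics/'+f+'.npz',p=p,d=d,T=np.array(info['T']),k=np.array([info[x] for x in('fx','fy','cx','cy','k1')])); return p,d,info
def ld(f): return np.load('pics/'+f+'.npz')
def ray(L,u,v):
    fx,fy,cx,cy,k1=L['k']; a=np.array([(u-cx)/fx,(v-cy)/fy]); s=a.copy()
    for _ in range(20): s=a/(1+k1*(s@s))
    return s
def pt(L,u,v,z=None,depth=None):
    s=ray(L,u,v); T=L['T']; d=np.array([s[0],-s[1],-1.])
    if z is None:
        D=L['d'][int(round(v)),int(round(u))] if depth is None else depth
        return T[:3,:3]@(d*D)+T[:3,3]
    w=T[:3,:3]@d; return T[:3,3]+w*(z-T[2,3])/w[2]
E
python3 - <<'E'
from h import *
for n in('scene','top','wrist'): cap(n,n+'0')
s=status.get_state();print(s, r.grasp_offset)
E
```

```text
pics
{'time_s': 0.15, 'joints': array([ 8.27393572e+01,  2.05809501e+01,  6.45358055e-01, -1.44029864e-02,
       -7.01369459e+01, -1.65057648e+01]), 'qd': array([ 0.00262353, -0.08731873,  0.1698346 ,  0.03743347, -0.04677536,
       -0.14481535]), 'joint_torque': array([-5.10108057e-04, -5.83276033e+01,  2.93291295e+01,  7.00129107e+00,
        8.79694446e-03, -1.09274908e-04]), 'tcp_pos': array([0.2719187 , 0.61738969, 0.22584703]), 'eef_rot': array([ 1.79926604e+02, -7.62709753e-03, -2.37713051e+01]), 'contact_force': array([-0.23070137,  0.16804279,  0.08371988]), 'moment': array([-0.02286601,  0.04718411,  0.01445479]), 'gripper_width': 0.08773920360148525} 0.0188
```

View pics/scene0.png

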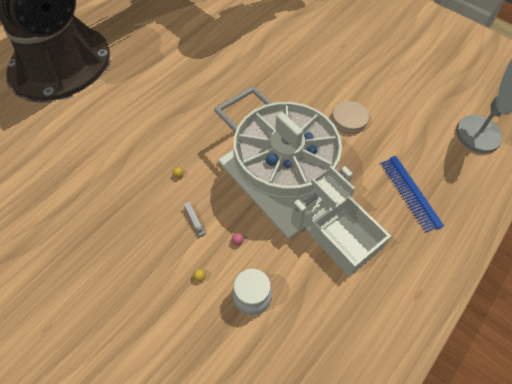

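View pics/top0.png

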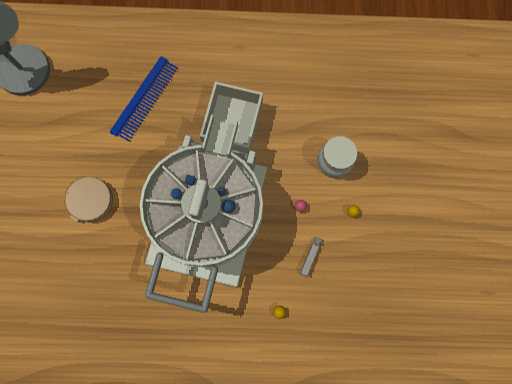

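View pics/wrist0.png

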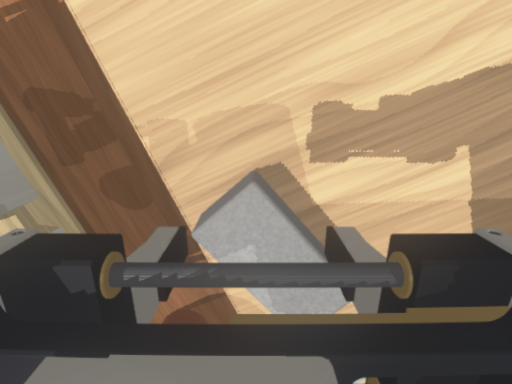

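The top view shows four blue beads at about (176,193), (190,180), (222,191) and (229,207). The one at (229,207) looks largest. I'll confirm that in an enlarged crop.

Run:
```python
from h import *
L=ld('top0'); c=L['p'][75:320,135:275]
c=cv2.resize(c,None,fx=4,fy=4,interpolation=cv2.INTER_CUBIC)
cv2.imwrite('pics/top0a.png',c[:520]); cv2.imwrite('pics/top0b.png',c[460:])
for n,u,v,z in [('hub knob',199,198,.151),('bead',229,207,.098),('b2',222,191,.095),('b3',190,180,.095),('b4',176,193,.095),('barL',148,296,.09),('barR',207,308,.09),('cup ul',216,84,.045),('cup ur',262,95,.045)]:
    print(n,pt(L,u,v,z).round(4),pt(L,u,v).round(4))
```

```text
hub knob [0.5804 0.073  0.151 ] [0.5803 0.073  0.1511]
bead [0.579  0.0361 0.098 ] [0.5778 0.0358 0.1049]
b2 [0.6026 0.0473 0.095 ] [0.6022 0.0472 0.0967]
b3 [0.6173 0.0941 0.095 ] [0.616  0.0933 0.1007]
b4 [0.5976 0.113  0.095 ] [0.5971 0.1126 0.0974]
barL [0.452  0.1434 0.09  ] [0.452  0.1434 0.0902]
barR [0.4379 0.0612 0.09  ] [0.4378 0.0614 0.0874]
cup ul [0.7892 0.0682 0.045 ] [0.7892 0.0682 0.0449]
cup ur [ 0.7729 -0.0065  0.045 ] [ 0.7725 -0.0065  0.0461]
```

View pics/top0a.png

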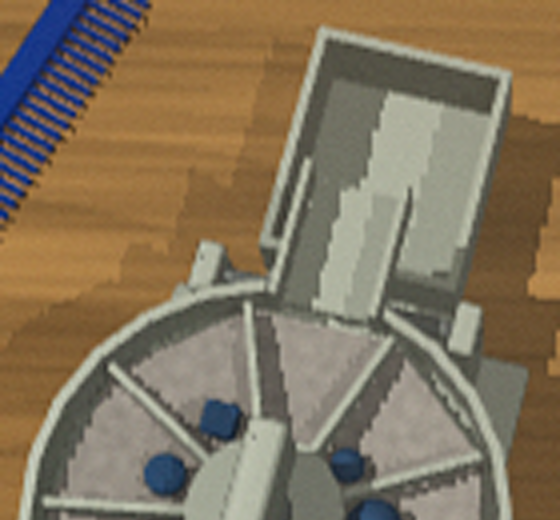

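View pics/top0b.png

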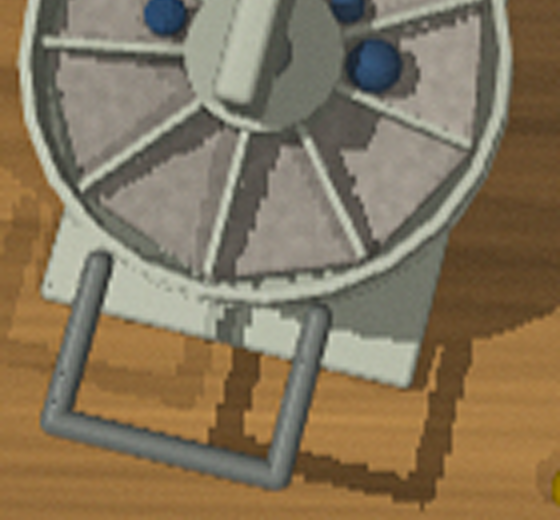

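The crop confirms it. The big ball is at (229,207), about 80° clockwise of the spout. The others are the small 13 mm ball or barrel at (222,191), the cube at (190,180), and another at (176,193). Next I'll fit the stand frame from depth.

Run:
```python
from h import *
L=ld('top0'); P=[];UV=[]
for v in range(70,330):
    for u in range(125,285):
        if L['d'][v,u]>0: P.append(pt(L,u,v))
P=np.array(P)
K=P[(P[:,2]>.147)&(P[:,2]<.156)]; mm,(w,h),a=cv2.minAreaRect((K[:,:2]*1000).astype(np.float32)); c,S,V=np.linalg.svd(K[:,:2]-K[:,:2].mean(0),full_matrices=False)
print('knob',len(K),mm,w,h,a,'pca',V[0],np.degrees(np.arctan2(V[0][1],V[0][0])),K[:,:2].mean(0),'ztop',np.median(K[:,2]))
c0=np.array(mm)/1000
F=P[(P[:,2]>.0995)&(P[:,2]<.108)]; R=np.hypot(*(F[:,:2]-c0).T); F=F[(R>.080)&(R<.095)]
A=np.c_[2*F[:,:2],np.ones(len(F))]; x=np.linalg.lstsq(A,(F[:,:2]**2).sum(1),rcond=None)[0]; print('fence',x[:2],np.sqrt(x[2]+x[:2]@x[:2]),len(F),np.median(F[:,2]))
B=P[(P[:,2]>.08)&(P[:,2]<.096)&(P[:,0]<.48)]; print(len(B),cv2.minAreaRect((B[:,:2]*1000).astype(np.float32)),np.median(B[:,2]))
C=P[(P[:,2]>.042)&(P[:,2]<.049)&(P[:,0]>.68)]; print('cup',len(C),cv2.minAreaRect((C[:,:2]*1000).astype(np.float32)))
bl=pt(L,148,294.5,.09);br=pt(L,203.75,308.75,.09);print(bl,br,(bl+br)/2,np.degrees(np.arctan2(*(bl-br)[[1,0]]))-90)
```

```text
knob 394 (581.390869140625, 75.61463165283203) 14.316360473632812 49.578857421875 77.63240814208984 pca [-0.97835526  0.20693234] 168.05736001768267 [0.58087251 0.07526626] ztop 0.15138962435199094
fence [0.58158188 0.0753341 ] 0.08411696691143021 1154 0.10360669080667817
802 ((464.22698974609375, 100.85577392578125), (89.77538299560547, 49.700416564941406), 77.81655883789062) 0.08985611093898616
cup 512 ((738.3927001953125, 41.88892364501953), (80.40504455566406, 96.94676208496094), 77.7109375)
[0.45403639 0.14357152 0.09      ] [0.43677985 0.06562041 0.09      ] [0.44540812 0.10459597 0.09      ] -12.48261591498499
```

```bash
cat >> h.py <<'E'
from scipy.spatial.transform import Rotation as Ro
def go(xyz,yaw):
    s=status.get_state(); R=Ro.from_euler('xyz',s['eef_rot'],degrees=True)
    Rt=Ro.from_euler('xyz',[180,0,yaw],degrees=True)
    t=R.inv().apply(np.array(xyz)-s['tcp_pos'])/.2; w=np.degrees((R.inv()*Rt).as_rotvec())/90
    print('t',s['time_s'],'shift',t.round(3),'turn',w.round(3),'tcp',s['tcp_pos'].round(4),s['eef_rot'].round(1),'j',s['joints'].round(1),'F',s['contact_force'].round(1),'w',round(s['gripper_width'],4))
E
python3 -c "
from h import *
go([.5814,.0755,.2],-12.2)"
```

```text
t 0.15 shift [2.508 1.856 0.132] turn [ 0.001 -0.    -0.129] tcp [0.2719 0.6174 0.2258] [179.9  -0.  -23.8] j [ 82.7  20.6   0.6  -0.  -70.1 -16.5] F [-0.2  0.2  0.1] w 0.0877
```

>>> {"op": "apply_moves", "data": {
  "moves": [
    [1,0.74,0,0,0,-0.13],
    [1,0.74,0,0,0,-0.13],
    [1,0.74,0,0,0,-0.13],
    [1,0.74,0,0,0,-0.13]
  ],
  "hand": 0.2
}}

```text
time_s: 0.65
tcp_pos: [0.3959, 0.3995, 0.226]
eef_rot: [179.9, 0.0, -12.1]
contact_force: [0.2, 0.3, 0.5]
gripper_width: 0.053
```

```bash
python3 -c "
from h import *
go([.5814,.0755,.2],-12.2)"
```

```text
t 0.65 shift [1.245 1.39  0.132] turn [0.001 0.    0.002] tcp [0.3959 0.3995 0.226 ] [179.9   0.  -12.1] j [ 65.2  10.1 -13.8   0.  -66.3  12.7] F [0.2 0.3 0.5] w 0.053
```

>>> {"op": "apply_moves", "data": {
  "moves": [
    [0.9,1,0,0,0,0],
    [0.9,1,0,0,0,0],
    [0.9,1,0,0,0,0],
    [0.9,1,0,0,0,0],
    [0.9,1,0,0,0,0]
  ]
}}

```text
time_s: 1.27
tcp_pos: [0.531, 0.1633, 0.226]
eef_rot: [179.9, 0.0, -12.2]
contact_force: [-0.2, 0.6, 0.6]
gripper_width: 0.0351
```

```bash
python3 -c "
from h import *
go([.5814,.0755,.2],-12.2)"
```

```text
t 1.275 shift [0.339 0.375 0.131] turn [ 0.001  0.    -0.   ] tcp [0.531  0.1633 0.226 ] [179.9   0.  -12.2] j [ 37.3   9.4 -14.6   0.1 -66.1  40.4] F [-0.2  0.6  0.6] w 0.0351
```

>>> {"op": "apply_moves", "data": {
  "moves": [
    [0.34,0.375,0,0,0,0],
    [0.34,0.375,0,0,0,0],
    [0.34,0.375,0.1,0,0,0],
    [0.34,0.375,0.2,0,0,0],
    [0.34,0.375,0.2,0,0,0]
  ]
}}

```text
time_s: 1.9
tcp_pos: [0.5804, 0.0749, 0.1844]
eef_rot: [179.8, 0.2, -12.3]
contact_force: [0.5, -0.6, 0.0]
gripper_width: 0.0351
```

```bash
python3 -c "
from h import *
cap('wrist','w1')
go([.5814,.0755,.118],-12.2)"
```

```text
t 1.95 shift [ 0.001 -0.002  0.339] turn [ 0.002  0.001 -0.   ] tcp [0.5812 0.0753 0.1857] [ 1.798e+02  1.000e-01 -1.220e+01] j [ 26.5  14.  -14.1   0.1 -62.   51.2] F [-0.4  0.2  1.3] w 0.0352
```

View pics/w1.png

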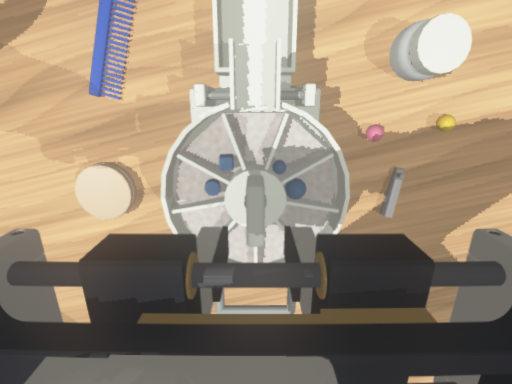

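The wrist view shows the knob at (256,200) centred between the fingers, and the large bead at (295,188). I'll go down and grip.

>>> {"op": "apply_moves", "data": {
  "moves": [
    [0,0,0.17,0,0,0],
    [0,0,0.34,0,0,0],
    [0,0,0.34,0,0,0],
    [0,0,0.34,0,0,0]
  ]
}}

```text
time_s: 2.45
tcp_pos: [0.5822, 0.0756, 0.1196]
eef_rot: [179.9, -0.0, -12.2]
contact_force: [-0.5, -0.0, 0.4]
gripper_width: 0.0351
```

>>> {"op": "apply_moves", "data": {
  "moves": [
    [0,0,0,0,0,0],
    [0,0,0,0,0,0],
    [0,0,0,0,0,0],
    [0,0,0,0,0,0]
  ],
  "hand": 1,
  "grip_force": 20
}}

```text
time_s: 2.95
tcp_pos: [0.5825, 0.075, 0.1206]
eef_rot: [179.9, -0.1, -12.2]
contact_force: [-2.1, -3.9, 6.6]
gripper_width: 0.0142
```

```bash
python3 -c "
from h import *
go([.5814,.0755,.118],68)"
```

```text
t 2.95 shift [-0.006 -0.001  0.013] turn [ 0.002  0.    -0.891] tcp [0.5825 0.075  0.1206] [ 1.799e+02 -1.000e-01 -1.220e+01] j [ 26.5  17.5 -18.8   0.2 -53.7  51.2] F [-2.1 -3.9  6.6] w 0.0142
```

>>> {"op": "apply_moves", "data": {
  "moves": [
    [0,0,0,0,0,-0.08],
    [0,0,0,0,0,-0.16],
    [0,0,0,0,0,-0.25],
    [0,0,0,0,0,-0.34],
    [0,0,0,0,0,-0.43],
    [0,0,0,0,0,-0.52],
    [0,0,0,0,0,-0.61],
    [0,0,0,0,0,-0.7],
    [0,0,0,0,0,-0.78],
    [0,0,0,0,0,-0.85],
    [0,0,0,0,0,-0.9],
    [0,0,0,0,0,-0.9]
  ]
}}

```text
time_s: 4.45
tcp_pos: [0.5817, 0.0764, 0.1206]
eef_rot: [180.0, 0.0, 68.9]
contact_force: [-5.7, 6.4, 2.5]
gripper_width: 0.0136
```

```bash
python3 -c "
from h import *
cap('top','t2')
go([.5814,.0755,.118],68)
c=ld('t2')['p'][75:320,125:285]; cv2.imwrite('pics/t2a.png',cv2.resize(c[:150],None,fx=4,fy=4,interpolation=2))"
```

```text
t 4.5 shift [-0.005 -0.     0.013] turn [0.    0.001 0.009] tcp [0.5817 0.0764 0.1206] [180.    0.   68.8] j [ 2.660e+01  1.750e+01 -1.880e+01  1.000e-01 -5.380e+01  1.322e+02] F [-5.1  5.8  2.7] w 0.0138
```

View pics/t2a.png

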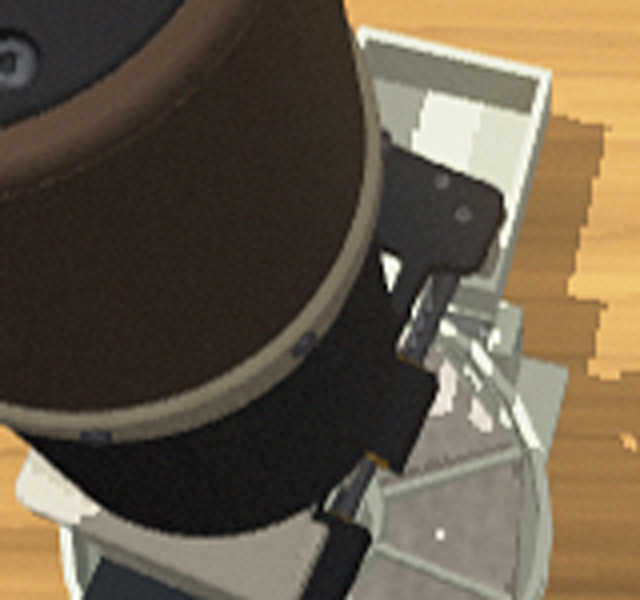

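The arm blocks the top view. I'll open the hand, rise, and look again from above the bar.

>>> {"op": "apply_moves", "data": {
  "moves": [
    [0,0,0,0,0,0],
    [0,0,0,0,0,0],
    [0,0,0,0,0,0],
    [0,0,-0.2,0,0,0],
    [0,0,-0.4,0,0,0],
    [0,0,-0.4,0,0,0]
  ],
  "hand": 0.2
}}

```text
time_s: 5.25
tcp_pos: [0.5837, 0.0768, 0.2043]
eef_rot: [179.7, -0.2, 68.9]
contact_force: [0.5, -0.0, -0.4]
gripper_width: 0.0352
```

```bash
python3 -c "
from h import *
go([.4446,.1053,.2],77.7)"
```

```text
t 5.25 shift [-0.118 -0.7    0.017] turn [ 0.004 -0.002 -0.098] tcp [0.5837 0.0768 0.2043] [179.7  -0.2  68.9] j [ 2.660e+01  1.320e+01 -1.280e+01  1.000e-01 -6.370e+01  1.322e+02] F [ 0.5 -0.  -0.4] w 0.0352
```

>>> {"op": "apply_moves", "data": {
  "moves": [
    [-0.03,-0.2,0.0,0,0,-0.05],
    [-0.08,-0.45,0.0,0,0,-0.1],
    [-0.12,-0.7,0.01,0,0,-0.1],
    [-0.12,-0.7,0.02,0,0,-0.1],
    [-0.12,-0.7,0.02,0,0,-0.1]
  ]
}}

```text
time_s: 5.88
tcp_pos: [0.4447, 0.1051, 0.1995]
eef_rot: [179.6, -0.1, 77.9]
contact_force: [0.9, 0.4, -0.1]
gripper_width: 0.0352
```

```bash
python3 -c "
from h import *
cap('top','t3');cap('wrist','w3')
go([.4446,.1053,.0675],77.7)
c=ld('t3')['p'][75:320,125:285]; cv2.imwrite('pics/t3a.png',cv2.resize(c[:150],None,fx=4,fy=4,interpolation=2))"
```

```text
t 5.975 shift [-0.    -0.007  0.659] turn [ 0.004 -0.001  0.001] tcp [0.4452 0.105  0.1993] [ 1.797e+02 -1.000e-01  7.780e+01] j [ 38.2   0.6 -28.2   0.2 -60.9 129.5] F [-0.2 -0.2  0.9] w 0.0352
```

View pics/t3a.png

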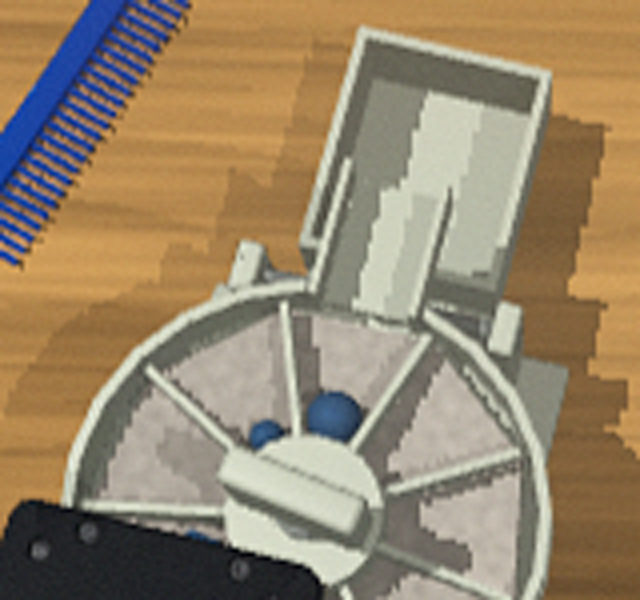

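View pics/w3.png

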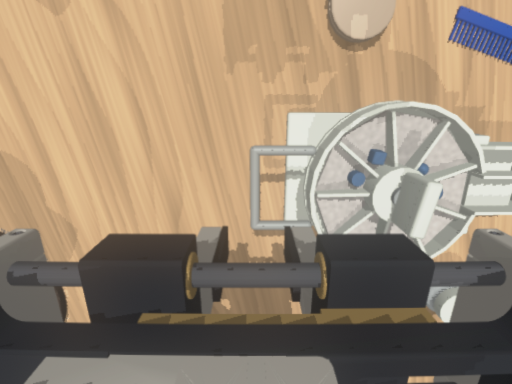

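The large bead is at crop (335,415), inside the compartment that opens onto the spout. The bar at wrist (255,190) is centred between the fingers. I'll go down and pinch it.

```bash
python3 -c "
from h import *
p=pt(ld('t3'),208.75,178.75,.1)-[.5814,.0755,0]; a=np.radians(-12.2)
print(p[0]*np.cos(a)+p[1]*np.sin(a), -p[0]*np.sin(a)+p[1]*np.cos(a))"
```

```text
0.038476731870428965 -0.0007074566949712337
```

>>> {"op": "apply_moves", "data": {
  "moves": [
    [0,0,0.2,0,0,0],
    [0,-0.005,0.4,0,0,0],
    [0,-0.005,0.55,0,0,0],
    [0,-0.005,0.66,0,0,0],
    [0,-0.005,0.66,0,0,0],
    [0,-0.005,0.66,0,0,0]
  ]
}}

```text
time_s: 6.72
tcp_pos: [0.4459, 0.1054, 0.0677]
eef_rot: [179.7, -0.1, 77.8]
contact_force: [1.2, 0.6, 0.3]
gripper_width: 0.0351
```

>>> {"op": "apply_moves", "data": {
  "moves": [
    [0,0,0,0,0,0],
    [0,0,0,0,0,0],
    [0,0,0,0,0,0],
    [0,0,0,0,0,0],
    [0,0,0,0,0,0]
  ],
  "hand": 1,
  "grip_force": 25
}}

```text
time_s: 7.35
tcp_pos: [0.4447, 0.1057, 0.068]
eef_rot: [179.7, -0.1, 77.8]
contact_force: [-9.8, 4.6, 8.1]
gripper_width: 0.0093
```

```bash
python3 -c "
from h import *
go([.4446,.1053,.0675],77.7)"
```

```text
t 7.35 shift [-0.002 -0.     0.002] turn [ 0.003 -0.001  0.001] tcp [0.4447 0.1057 0.068 ] [ 1.797e+02 -1.000e-01  7.780e+01] j [ 38.3   9.9 -38.3   0.2 -41.5 129.4] F [-9.8  4.6  8.1] w 0.0093
```

>>> {"op": "apply_moves", "data": {
  "moves": [
    [0,0.005,-0.058,0,0,0],
    [0,0.013,-0.115,0,0,0],
    [0,0.024,-0.171,0,0,0],
    [0,0.038,-0.227,0,0,0],
    [0,0.054,-0.282,0,0,0],
    [0,0.073,-0.336,0,0,0],
    [0,0.095,-0.39,0,0,0],
    [0,0.12,-0.442,0,0,0],
    [0,0.12,-0.442,0,0,0],
    [0,0.12,-0.442,0,0,0],
    [0,0.12,-0.442,0,0,0],
    [0,0.12,-0.442,0,0,0]
  ]
}}

```text
time_s: 8.85
tcp_pos: [0.4674, 0.1007, 0.1568]
eef_rot: [179.8, -0.1, 77.8]
contact_force: [-4.0, 6.1, -0.3]
gripper_width: 0.0088
```

```bash
python3 -c "
from h import *
cap('top','t4');cap('scene','s4')
go([.4446,.1053,.0675],77.7)
c=ld('t4')['p'][75:320,125:285]; a=cv2.resize(c[:150],None,fx=3,fy=3,interpolation=2)
b=cv2.resize(ld('s4')['p'][80:280,200:400],None,fx=2.25,fy=2.25)
m=min(a.shape[0],b.shape[0]);cv2.imwrite('pics/t4a.png',cv2.resize(np.hstack([a[:m],b[:m]]),None,fx=.85,fy=.85))"
```

```text
t 8.95 shift [-0.003 -0.118  0.446] turn [ 0.002 -0.002  0.001] tcp [0.4675 0.1007 0.1568] [ 1.798e+02 -1.000e-01  7.780e+01] j [ 3.590e+01  5.200e+00 -2.940e+01  1.000e-01 -5.510e+01  1.319e+02] F [-3.7  5.9 -0.1] w 0.009
```

View pics/t4a.png

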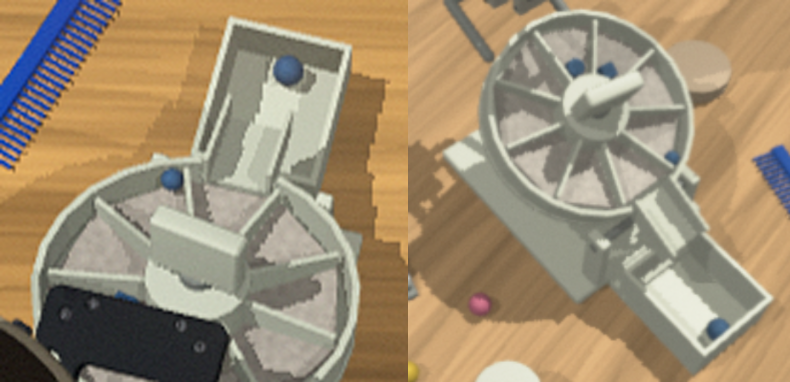

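The large blue ball is in the cup (left half, (288,70)) with the tray tipped, and the neighbouring bead stayed in its compartment. I'll lower the tray along the same arc.

>>> {"op": "apply_moves", "data": {
  "moves": [
    [0,-0.025,0.052,0,0,0],
    [0,-0.047,0.106,0,0,0],
    [0,-0.066,0.16,0,0,0],
    [0,-0.082,0.215,0,0,0],
    [0,-0.096,0.271,0,0,0],
    [0,-0.107,0.327,0,0,0],
    [0,-0.115,0.384,0,0,0],
    [0,-0.119,0.42,0,0,0],
    [0,-0.119,0.44,0,0,0],
    [0,-0.119,0.442,0,0,0],
    [0,-0.119,0.442,0,0,0]
  ]
}}

```text
time_s: 10.32
tcp_pos: [0.4447, 0.1059, 0.0695]
eef_rot: [179.8, -0.1, 77.8]
contact_force: [-6.0, 0.3, 15.3]
gripper_width: 0.0091
```

>>> {"op": "apply_moves", "data": {
  "moves": [
    [0,0,0,0,0,0],
    [0,0,0,0,0,0],
    [0,0,0,0,0,0],
    [0,0,0,0,0,0],
    [0,0,-0.15,0,0,0],
    [0,0,-0.35,0,0,0],
    [0,0,-0.6,0,0,0],
    [0,0,-0.6,0,0,0]
  ],
  "hand": 0.2
}}

```text
time_s: 11.32
tcp_pos: [0.4462, 0.1069, 0.1933]
eef_rot: [179.5, -0.4, 77.8]
contact_force: [-0.0, 0.2, -0.8]
gripper_width: 0.0352
```

```bash
python3 -c "
from h import *
cap('top','t5');cap('scene','s5')
go([.4446,.1053,.0675],77.7)
L=ld('s5')
c=ld('t5')['p'][75:320,125:285]; a=cv2.resize(c[:150],None,fx=3,fy=3,interpolation=2)
b=cv2.resize(L['p'][80:280,200:400],None,fx=2.25,fy=2.25)
m=min(a.shape[0],b.shape[0]);cv2.imwrite('pics/t5a.png',cv2.resize(np.hstack([a[:m],b[:m]]),None,fx=.85,fy=.85))
P=np.array([pt(L,u,v) for v in range(80,280) for u in range(200,400) if L['d'][v,u]>0])
p=P[:,:2]-[.5814,.0755]; t=np.radians(-12.2); X=p[:,0]*np.cos(t)+p[:,1]*np.sin(t); Y=-p[:,0]*np.sin(t)+p[:,1]*np.cos(t)
m=(np.hypot(X,Y)>.081)&(np.hypot(X,Y)<.09)&(abs(P[:,2]-.103)<.008)
print('fence tilt fit',np.polyfit(X[m],P[m,2],1),m.sum())
"
```

```text
t 11.425 shift [-0.004  0.001  0.611] turn [ 0.003 -0.002  0.001] tcp [0.444  0.1058 0.1897] [179.7  -0.2  77.8] j [ 3.830e+01  1.000e+00 -2.910e+01  1.000e-01 -5.950e+01  1.294e+02] F [-0.4 -0.1 -0.9] w 0.035
fence tilt fit [0.00656415 0.10112578] 1229
```

View pics/t5a.png

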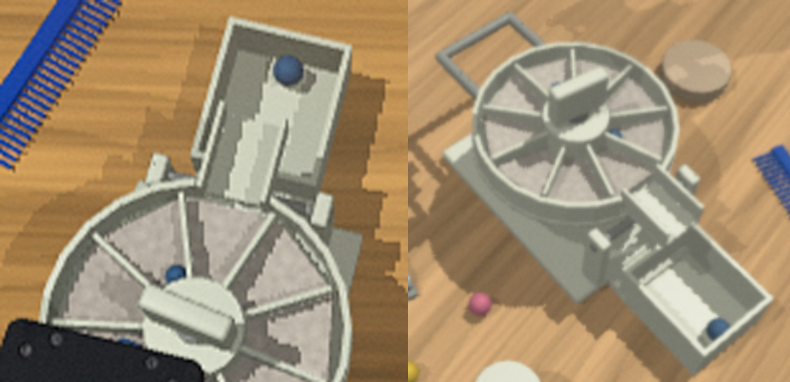

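The tray is level, the ball lies still in the cup at (288,70), the same pixel as before, and the hand is clear at 0.19 m. I'll hand the job in.

```bash
python3 -c "
from h import *
print(r.close_job())"
```

```text
the job is handed in; nothing more can be done
None
```

The large blue ball is in the catch cup, the tray is level again, and I handed the job in at about 11.4 s of the 51 s allowed.

- **Lining up:** I gripped the knob and turned the wheel 81° anticlockwise with the tray level. The bead then measured x 38 mm, y −0.7 mm in the stand frame.
- **Tipping:** I pinched the steel bar and lifted it along the hinge arc to about 0.4 rad. The ball rolled down the spout into the cup, and I lowered the bar and let go.
- **Last checks:** The fence slope fit gave about 0.007 rad. The ball was at the same pixel in the cup before and after lowering. The hand was open and clear, 0.19 m above the table, with no contact force to speak of.

None of my checks failed or disagreed.

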